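# Slide the ring past the spring stop into the measuring station

### The arm

A 7-joint arm with a two-finger parallel gripper is mounted at the origin on a cart in front of the work surface, level with it; the furniture and walls round the work are solid. World frame = base frame: x ahead of the robot, y to its left, z up, the work surface at z = 0. Lengths are in m, angles in degrees, forces in N, time in s.
With the tool pointing down it reaches from about 0.4 to 0.85 m from the base axis. Payload 6.9 kg.
Tool frame: the origin (TCP) lies on the centre line of the jaws, within the pads' length; the fingertips stand 22 mm ahead of it and the grasp point (between the pads) lies 3 mm ahead of it; z points along the fingers, y is the line along which they close (so a half turn about z gives the same grasp; the last joint's range is limited). The gripper opens to 85 mm and grips with 20 to 120 N. Pads are 22 mm wide; open, the fingers measure 114 mm over their backs; the gripper's body (76 mm by 85 mm) begins 54 mm behind the grasp point. The pads swing forward as they close: fully open they stand 13 mm farther back than shut.
Start: joints at [-70.789, 29.078, -13.613, 85.955, 7.202, 65.827, -8.869], TCP at [0.142, 0.609, 0.253] pointing down, gripper open.
Joint ranges: [-176.47, 176.47], [-13.61, 117.27], [-81.72, 77.17], [0.22, 143.17], [-87.28, 267.28], [10, 112.55], [-165.47, 165.47]. Speed limits (degrees/s): [136.94, 136.94, 180, 180, 180, 180, 180].

### API

Orientations are given as [roll, pitch, yaw] about the fixed x, y, z axes, in that order (R = Rz(yaw) Ry(pitch) Rx(roll)).
In Python, from rig import sense, snapshot, hand_in gives the robot as it stands. The module is installed in compiled form; this text tells all that it offers.
- The arm moves only by the tool arm_command, never from a script. Its argument "rows" is a list of rows, each a list of 2 entries, a list of its own where there are three numbers: the shift along the tool's x, y, z in cm, then the turn about the tool's z in rad. A call has 1 to 5 rows; each row shifts and turns the commanded pose from where the row before left it, along the tool's axes as they then stand; what a row does not reach is not made up. A row lasts 1/12 s, in which the tool goes at most 41.7 mm and 7.16 degrees, less where a joint would pass 70% of its speed; a pose out of reach is approached as far as the arm can. A call with a gripper value outside its range is refused whole. "hand" is the opening, from 0 (shut) to 1 (fully open), set as the call begins (left out, the last holds). The fingers move at their own pace and stop on an object; the grip force is fixed at half the most. Time passes only in rows, so rows that do not move let the fingers close. It gives the time, the measured TCP pose, the force, the opening and the grip force at its end, in the units of the state.
- sense(): the state, without advancing time (a new reading comes with each control period).
- snapshot(name): name is "side" or "top" or "wrist"; returns a dict with "pixels" (420x560x3 uint8, red, green, blue), "depth" (420x560 float32, m along the optical axis (not along the pixel's ray), 0 where there is no reading), "K" (3x3 intrinsics, pixels), "R" (3x3) and "t" (3): a world point X has camera coordinates R X + t. Camera axes: x right, y down, z forward; pixel columns grow to the right and rows downward; lengths in m; the calibration is good to about 2 mm. A picture is of the moment at which its call begins.
- hand_in(): hands the job in; it is judged then, once.
The state is a dict: "time_s": time; "q": joint angles; "joint_velocities": joint speeds; "joint_efforts": joint torques, N m; "eef_pos": TCP position; "ee_rot": TCP orientation; "force": force on the tool from outside, world axes, zero at the start; "moment": the same for the moment, N m; "opening": finger opening in m; "gripper_force": force on a finger pad.
Only numpy, scipy, OpenCV 4.12 (cv2) and the standard library are available. Lean on these libraries where they do the work, as an engineer would, in place of code of your own. Each camera call takes 0.05 s, during which the arm holds its last target. There are 200 camera calls.

### The job

Press the yellow spring bar of the slide fixture down with your fingertips so that its two steel stop pins sink out of the lane, and while keeping it pressed push the bright steel ring along the lane, over the sunken pins, into the station against the blue end stop. Then let the bar spring up so that the pins stand behind the ring and lock it in, and take the hand away. Only press and push: do not grip, tip or lift the ring, and leave the other parts lying about where they are.

Things in the scene. Friction and masses are not known exactly. Their poses are not given: they have to be found in the camera images.
- slide_base: Fixed metal slide fixture, 325 x 146 mm base plate; place and yaw vary. Origin on the worktop (z = 0), midway between the two stop pins. Its x axis is the feed direction along the lane, from the open entry (base plate ends at x = -205 mm) to the blue end stop (x = +120 mm); y across the lane, z up.
- lane_entry (a point): Middle of the lane's entry, level with the ledge tops, 142 mm before the pins. Two aluminium ledges, tops 42 mm above the worktop, carry the ring at both sides; between them |y| < 38 mm is open and holds the spring bar. Side walls with inner faces 56 mm either side of the middle and tops 54 mm above the worktop run from here to the end stop.
- end_stop (a point): Top middle of the blue end stop's inner face, 106 mm beyond the pins; 54 mm above the worktop.
- dial: Fixed round dial indicator on a block beside the station, reaching to 192 mm on the -y side of the fixture, top 62 mm above the worktop; origin under the middle of its length. Keep clear.
- stop_bar (a joint): Travel in m of the yellow spring bar with its two stop pins: 0 = up, grows as it is pressed straight down, at most 0.016. Takes about 3.5 N to start, 8.5 N at full travel, and springs back by itself. It sinks evenly without tilting wherever it is pressed. Pressed more than 9 mm the pins are below the ledges and the ring can pass; 12 to 14 mm is a good depth.
- pins (a point): Midway between the tops of the two steel stop pins (10 mm diameter, 30 mm either side of the lane's middle, 50 mm free between them); they stand 9 mm above the ledges when up, are part of the bar and move down with it.
- bar_pad (a point): Top face of the flat yellow bar (40 mm wide), on its middle line at the entry, 168 mm before the pins, 39 mm above the worktop when up. The bar runs along the lane from 29 mm behind this point, under the ring and between the pins to 88 mm beyond them. A closed fingertip pressing behind the ring can slide on along the bar, still pressed, and push the ring.
- ring_center (a point): Centre (half-way up) of the loose bright steel ring: 107 mm outer diameter, 65 mm bore, 18 mm high, 0.2 to 0.4 kg, lying flat on the ledges in the lane, its centre 58 to 80 mm before the pins at the start. Centre height is 51 mm above the worktop when flat. Never grip or lift it.
- home (a point): Where the ring's centre belongs in the end: x = 52 mm of the fixture, ring against the blue end stop (it may lie up to 3 mm short of this and still be behind the pins).
- dark_ring: Bystander: dark grey setting ring 50 x 50 x 13 mm on the worktop beside the fixture; origin centre of its underside. Leave alone.
- c_gauge: Bystander: flat C-shaped snap gauge 104 x 104 x 11 mm beside the fixture; origin centre of its underside. Leave alone.
- nut: Bystander: hexagon nut 18 x 21 x 10 mm beside the fixture; origin centre of its underside. Leave alone.
- big_ring: Bystander: dark setting ring 72 x 72 x 18 mm on the right; origin centre of its underside. Leave alone.
- plug: Bystander: standing plug gauge with black handle, 40 mm wide, 147 mm high, on the right; origin centre of its underside. Leave alone.
- tape: Bystander: tape roll 48 x 48 x 18 mm on the right; origin centre of its underside. Leave alone.
- pen: Bystander: blue marker pen 122 x 34 x 14 mm lying at the far left; origin centre of its underside. Leave alone.

How it is judged (in metres and radians):
On the way, in this order (a step that is already met when the one before it is completed fails the run):
1. the fingers hold the bar pressed (more than 9 mm) while the ring is still before the pins (value of joint stop_bar above 0.009 m and contact force between the fingers and stop_bar above 0.5 N and x of ring_center in the frame of slide_base below -0.045 m), for 0.1 s.
2. the ring passes over the sunken pins while the fingers keep the bar pressed (value of joint stop_bar above 0.0085 m and contact force between the fingers and stop_bar above 0.5 N and x of ring_center in the frame of slide_base between -0.01 and 0.049 m), for 0.1 s.
At the end, for the whole second after the job is handed in: the ring lies flat and at rest in the lane, its centre within 5 mm before and 6 mm beyond the home point along the lane and within 6 mm across it, and the bar is back up within 1.5 mm, so that the pins stand behind the ring (x of ring_center in the frame of slide_base between 0.047 and 0.058 m and y of ring_center in the frame of slide_base between -0.006 and 0.006 m and z of ring_center in the frame of slide_base between 0.048 and 0.054 m and angle between ring_center's own z axis and vertical below 0.06 rad and value of joint stop_bar below 0.0015 m and linear speed of ring below 0.02 m/s); the robot touches nothing.
It fails at once if the ring is lifted more than 10 mm off the ledges (z of ring_center in the frame of slide_base above 0.061 m).
It fails at once if the ring is tipped more than 12 degrees (angle between ring_center's own z axis and vertical above 0.21 rad).
It fails at once if the ring is gripped or pushed with more than 35 N (contact force between the fingers and ring above 35 N).
It fails at once if another part is moved by more than 20 mm or knocked over (distance of any of dark_ring, c_gauge, nut, big_ring, plug, tape, pen from where it was at the start of the episode above 0.02 m or angle between plug's own z axis and vertical above 0.5 rad).
It also fails if it takes over 35 s, if anything falls off the work surface, if the arm or the gripper's body presses on something with over 40 N, if the wrist force passes 120 N, or if a joint passes its speed limit or range.

## Working session

There is one attempt and no reset: what is moved stays moved. The work goes in short steps, Python scripts to look and compute and a tool call to move; the robot and the scene stay as the last step left them, time stands still between calls to the robot, and variables do not carry over. Pictures are saved under pics/ and viewed, at most 10 in all, crops included, and the job is handed in when it is done.

Besides the shell and the picture viewer there is one more tool, called after ">>>" as name([rows], argument=value, ...), one row to a line, values as JSON. arm_command: Moves the arm, as the interface text tells. Its arguments: {"type":"object","properties":{"rows":{"type":"array","items":{"type":"array"}},"hand":{"type":"number"}},"required":["rows"]}

```bash
mkdir -p pics; python3 - <<'E'
from rig import *
import cv2,numpy as np
s=sense();print(s['time_s'],s['eef_pos'],s['ee_rot'],s['opening'],s['force'])
for n in('top','side'):
    d=snapshot(n);np.savez(n+'.npz',**d);cv2.imwrite(f'pics/{n}.png',d['pixels'][:,:,::-1])
E
```

```text
0.0 [0.14233452 0.60810152 0.25243625] [-1.79897699e+02  3.64540030e-03  1.66836347e+02] 0.0854538536601791 [ 1.06423502  0.67892487 -0.3983102 ]
```

View pics/top.png

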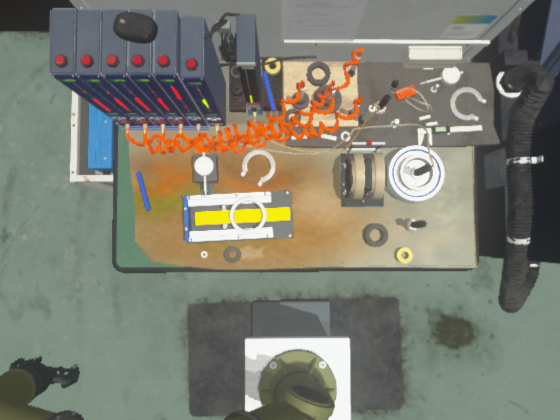

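View pics/side.png

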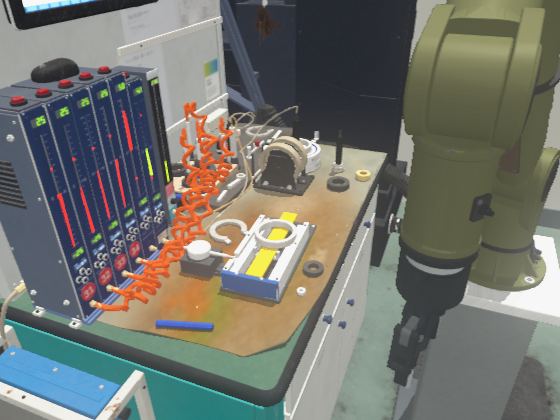

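The top view shows the fixture at about (183–293, 192–240), with the blue stop at the left (world +y), the entry at the right and the ring at about (248, 215). The dial is at (204, 165). The side view agrees.

```bash
cat > h.py <<'E'
import cv2,numpy as np
def cast(d,uv,z):
    uv=np.atleast_2d(np.asarray(uv,float)); R,t=d['R'],d['t']
    r=np.c_[uv,np.ones(len(uv))]@np.linalg.inv(d['K']).T@R
    c=-R.T@t
    return c+r*((z-c[2])/r[:,2])[:,None]
def mask(d,lo,hi,box=None):
    m=cv2.inRange(cv2.cvtColor(d['pixels'],cv2.COLOR_RGB2HSV),np.array(lo),np.array(hi))
    if box:
        k=np.zeros_like(m);a,b,c,e=box;k[b:e,a:c]=255;m&=k
    return m
def pts(m): return np.argwhere(m>0)[:,::-1]
def bar(d,box=None):
    "bar pad rect on z=.039: centre,length,width,yaw"
    p=cast(d,pts(mask(d,(22,150,120),(35,255,255),box)),.039)[:,:2]
    return cv2.minAreaRect((p*1000).astype(np.float32)),p
E
python3 - <<'E'
from h import *
d=dict(np.load('top.npz'))
r,p=bar(d,(180,185,300,245));print(r,len(p));print(cv2.boxPoints(r))
m=mask(d,(100,120,60),(130,255,255),(175,190,200,245));q=cast(d,pts(m),.054)
print('blue',q.mean(0),len(q))
g=d['pixels'][195:238,225:272]
print(cast(d,[[248,215]],.06), cast(d,[[183.5,218]],.05), -d['R'].T@d['t'],d['K'][0])
E
```

```text
((526.9973754882812, 191.90872192382812), (335.764892578125, 98.5713119506836), 79.6126708984375) 1162
[[448.24997   35.66394 ]
 [545.2058    17.891357]
 [605.74475  348.1535  ]
 [508.78894  365.9261  ]]
blue [0.51330786 0.33061913 0.054     ] 119
[[0.52232343 0.14580541 0.06      ]] [[0.51482511 0.33771481 0.05      ]] [0.45307022 0.05692387 1.44966275] [470.28380834   0.         285.61469689]
```

>>> arm_command([
  [[-2.8,-2.4,0],0],
  [[-2.8,-2.4,0],0],
  [[-2.8,-2.4,0],0],
  [[-2.8,-2.4,0],0],
  [[-2.8,-2.4,0],0],
], hand=0)

```text
time_s: 0.52
eef_pos: [0.252, 0.4581, 0.2529]
ee_rot: [-180.0, -0.0, 166.8]
force: [-0.2, 0.4, -0.0]
opening: 0.0261
gripper_force: 0.0
```

>>> arm_command([
  [[-2.8,-2.4,0],0],
  [[-2.8,-2.4,0],0],
  [[-2.8,-2.4,0],0],
  [[-2.8,-2.4,0],0],
  [[-2.8,-2.4,0],0],
])

```text
time_s: 0.93
eef_pos: [0.3609, 0.3093, 0.2531]
ee_rot: [-180.0, -0.0, 166.8]
force: [1.4, -0.5, 0.3]
opening: 0.0
gripper_force: 0.0
```

>>> arm_command([
  [[-2.8,-2.4,0],0],
  [[-2.8,-2.4,0],0],
  [[-2.8,-2.4,0],0],
  [[-2.8,-2.4,0],0],
  [[-2.8,-2.4,0],0],
])

```text
time_s: 1.35
eef_pos: [0.4699, 0.1606, 0.2532]
ee_rot: [-180.0, -0.0, 166.8]
force: [0.9, 0.6, 0.6]
opening: -0.0001
gripper_force: 0.0
```

>>> arm_command([
  [[0,0,0],-0.1],
  [[0,0,0],-0.1],
  [[0,0,0],-0.08],
  [[0,0,0],0],
])

```text
time_s: 1.68
eef_pos: [0.4692, 0.162, 0.2529]
ee_rot: [-180.0, -0.1, -177.0]
force: [-0.4, -0.2, 0.7]
opening: 0.0003
gripper_force: 0.0
```

```bash
python3 - <<'E'
from rig import *
import cv2,numpy as np
s=sense();print(s['time_s'],s['eef_pos'],s['ee_rot'],s['opening'],s['force'])
for n in('wrist',):
    d=snapshot(n);np.savez(n+'.npz',**d);cv2.imwrite(f'pics/{n}.png',d['pixels'][:,:,::-1])
    print(-d['R'].T@d['t'])
E
```

```text
1.6833 [0.46923477 0.16195176 0.25292132] [-1.79992394e+02 -5.19105471e-02 -1.76960026e+02] 0.0003081874844589086 [-0.39718045 -0.19673772  0.68388214]
[0.40284294 0.1581378  0.37436599]
```

View pics/wrist.png

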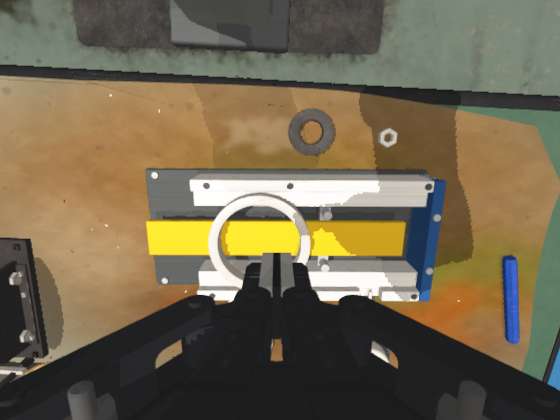

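The wrist view shows the yellow bar from u = 147 to 406 at v ≈ 221–256. The ring is centred near (260, 241), the pins are at about (326, 214) and (325, 262), and the blue stop is at the right.

```bash
python3 - <<'E'
from h import *
d=dict(np.load('wrist.npz'))
m=mask(d,(20,180,120),(35,255,255),(140,210,415,264));u=pts(m)
p=cast(d,u,.039)[:,:2]
# top edge (full length) & ends
def edge(cols,f): return np.array([[c,f(u[u[:,0]==c,1])] for c in cols if (u[:,0]==c).any()])
A=cast(d,edge(range(155,205),np.mean),.039)[:,:2]
L=cast(d,edge(list(range(152,200))+list(range(335,400)),lambda v:v.min()-.5),.039)[:,:2]
v=cv2.fitLine(L.astype(np.float32),cv2.DIST_HUBER,0,.01,.01).ravel();dr=v[:2]*np.sign(v[1])
print('dir',dr,np.degrees(np.arctan2(dr[1],dr[0])))
n=np.array([-dr[1],dr[0]])
c=A.mean(0);s=p@dr;e0,e1=np.percentile(s,[.2,99.8]);print('len',e1-e0,'width off',(L.mean(0)-c)@n, n)
# origin: along e0+.197 ; e1-.088
off=c@n
for o in(e0+.197,e1-.088): print('origin',dr*o+n*off)
pin=cast(d,[[326,214],[325,262]],.051)[:,:2];print('pins',pin,pin.mean(0))
O=dr*((e0+.197+e1-.088)/2)+n*off
pad=O-.168*dr;print('O',O,'pad',pad)
rm=mask(d,(0,0,190),(180,40,255),(205,185,315,240));r=cast(d,pts(rm),.06)[:,:2]-O
X=np.c_[r@dr,r@n]*1000
k=np.abs(X[:,1])<30;print('ring top-ish xs',X[k,0].min(),X[k,0].max())
E
```

```text
dir [-0.04678837  0.9989048 ] 92.681755
len 0.2833090927990304 width off 0.02017160186947041 [-0.9989048  -0.04678837]
origin [0.5174273  0.21848908]
origin [0.51750641 0.21680003]
pins [[0.48706426 0.21477857]
 [0.54130441 0.21874176]] [0.51418434 0.21676017]
O [0.51746685 0.21764456] pad [0.5253273  0.04982854]
ring top-ish xs -123.5769772494859 -19.372369923795084
```

>>> arm_command([
  [[-1,-2.2,3.0],0],
  [[-1,-2.1,3.2],0],
  [[-1,-2.1,3.2],0],
  [[-1,-2.1,3.2],0],
  [[-1,-2.2,3.0],0],
])

```text
time_s: 2.15
eef_pos: [0.5247, 0.0575, 0.0958]
ee_rot: [-180.0, 0.0, -177.2]
force: [0.8, 0.9, 0.4]
opening: -0.0002
gripper_force: 0.0
```

>>> arm_command([
  [[0,0,0.6],0],
  [[0,0,0.6],0],
  [[0,0,0],0],
  [[0,0,0],0],
])

```text
time_s: 2.48
eef_pos: [0.5246, 0.0593, 0.0858]
ee_rot: [180.0, 0.0, -177.1]
force: [0.5, 0.4, 0.5]
opening: -0.0001
gripper_force: 0.0
```

```bash
python3 - <<'E'
from rig import *
import cv2,numpy as np
s=sense();print(s['eef_pos'],s['ee_rot'],s['force'])
O=np.array([.51747,.21764]);dr=np.array([-.04679,.9989]);n=np.array([-.9989,-.04679])
r=s['eef_pos'][:2]-O;print(r@dr,r@n)
d=snapshot('wrist');np.savez('w2.npz',**d);cv2.imwrite('pics/w2.png',d['pixels'][:,:,::-1])
E
```

```text
[0.52460379 0.05934308 0.08583735] [ 1.79964008e+02  2.40749909e-02 -1.77091246e+02] [0.4952776  0.39483275 0.5056716 ]
-0.1584565860906796 0.0002807712020383149
```

View pics/w2.png

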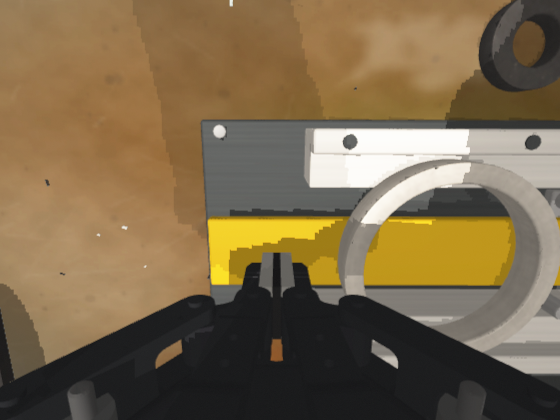

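The fingertips are over the bar behind the ring, with a clear gap to it. Now I press down.

>>> arm_command([
  [[0,0,0.8],0],
  [[0,0,0.8],0],
  [[0,0,0.5],0],
  [[0,0,0.4],0],
  [[0,0,0],0],
])

```text
time_s: 2.95
eef_pos: [0.5243, 0.0582, 0.0596]
ee_rot: [180.0, -0.1, -177.1]
force: [-1.4, 0.0, 3.6]
opening: -0.0
gripper_force: 2.0
```

>>> arm_command([
  [[0,0,0.4],0],
  [[0,0,0.4],0],
  [[0,0,0.4],0],
  [[0,0,0],0],
  [[0,0,0],0],
])

```text
time_s: 3.37
eef_pos: [0.5244, 0.0583, 0.0486]
ee_rot: [180.0, -0.0, -177.1]
force: [-2.0, 0.1, 6.9]
opening: -0.0001
gripper_force: 3.6
```

>>> arm_command([
  [[0,0.3,0.15],0],
  [[0,0.4,0],0],
  [[0,0.4,0],0],
  [[0,0.4,0],0],
  [[0,0.4,0],0],
])

```text
time_s: 3.78
eef_pos: [0.5245, 0.0751, 0.0475]
ee_rot: [-179.9, 0.1, -177.2]
force: [0.4, -5.6, 7.2]
opening: 0.0002
gripper_force: 3.8
```

>>> arm_command([
  [[0,0.4,0],0],
  [[0,0.4,0],0],
  [[0,0.4,0],0],
  [[0,0.4,0],0],
  [[0,0.4,0],0],
])

```text
time_s: 4.2
eef_pos: [0.5236, 0.0945, 0.0476]
ee_rot: [-179.8, 0.1, -177.3]
force: [-0.7, -7.1, 8.0]
opening: -0.0001
gripper_force: 4.6
```

```bash
python3 - <<'E'
from rig import *
import cv2,numpy as np
s=sense();print(s['eef_pos'],s['ee_rot'],s['force'])
O=np.array([.51747,.21764]);dr=np.array([-.04679,.9989]);n=np.array([-.9989,-.04679])
r=s['eef_pos'][:2]-O;print(r@dr,r@n)
d=snapshot('wrist');np.savez('w3.npz',**d);cv2.imwrite('pics/w3.png',d['pixels'][:,:,::-1])
E
```

```text
[0.52362464 0.09448621 0.04759248] [-1.79847326e+02  8.77587003e-02 -1.77273858e+02] [-0.69062091 -7.10484912  8.00740621]
-0.12330629533397934 -0.0003855027641606601
```

View pics/w3.png

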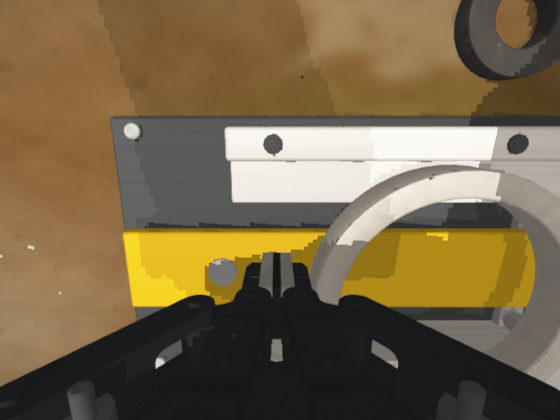

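The bar is pressed and the ring, lying flat at u ≈ 315–540, is just meeting the finger. I keep pushing.

>>> arm_command([
  [[0,0.5,0],0],
  [[0,0.5,0],0],
  [[0,0.5,0],0],
  [[0,0.5,0],0],
  [[0,0.5,0],0],
])

```text
time_s: 4.67
eef_pos: [0.5224, 0.1195, 0.0476]
ee_rot: [-179.8, 0.1, -177.3]
force: [0.6, -6.9, 7.4]
opening: 0.0001
gripper_force: 4.7
```

>>> arm_command([
  [[0,0.5,0],0],
  [[0,0.5,0],0],
  [[0,0.5,0],0],
  [[0,0.5,0],0],
  [[0,0.5,0],0],
])

```text
time_s: 5.08
eef_pos: [0.5211, 0.1443, 0.0476]
ee_rot: [-179.8, 0.1, -177.3]
force: [0.3, -7.4, 7.9]
opening: -0.0001
gripper_force: 4.7
```

>>> arm_command([
  [[0,0.5,0],0],
  [[0,0.5,0],0],
  [[0,0.5,0],0],
  [[0,0.5,0],0],
  [[0,0.5,0],0],
])

```text
time_s: 5.5
eef_pos: [0.52, 0.1692, 0.0476]
ee_rot: [-179.8, 0.1, -177.3]
force: [1.3, -8.4, 7.2]
opening: -0.0001
gripper_force: 4.9
```

>>> arm_command([
  [[0,0.5,0],0],
  [[0,0.4,0],0],
  [[0,0.3,0],0],
  [[0,0,0],0],
])

```text
time_s: 5.83
eef_pos: [0.5194, 0.1821, 0.0476]
ee_rot: [-179.9, 0.1, -177.2]
force: [0.4, -5.0, 8.0]
opening: -0.0
gripper_force: 4.3
```

```bash
python3 - <<'E'
from rig import *
import cv2,numpy as np
s=sense();print(s['eef_pos'],s['ee_rot'],s['force'])
O=np.array([.51747,.21764]);dr=np.array([-.04679,.9989]);n=np.array([-.9989,-.04679])
r=s['eef_pos'][:2]-O;print(r@dr,r@n)
d=snapshot('wrist');np.savez('w4.npz',**d);cv2.imwrite('pics/w4.png',d['pixels'][:,:,::-1])
E
```

```text
[0.51935279 0.18210259 0.04758059] [-1.79881535e+02  8.92010443e-02 -1.77221715e+02] [ 0.42739674 -4.97469578  7.97293196]
-0.035586417623222795 -0.00021791985641569396
```

View pics/w4.png

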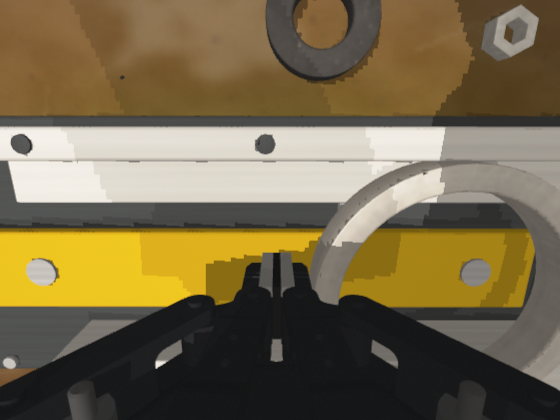

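Ring still flat and in contact (left edge u ≈ 312); it has passed the sunken pins. Now I creep to the stop and watch the force.

>>> arm_command([
  [[0,0.3,0],0],
  [[0,0.3,0],0],
  [[0,0.3,0],0],
  [[0,0.2,0],0],
  [[0,0.1,0],0],
])

```text
time_s: 6.3
eef_pos: [0.5188, 0.1933, 0.0476]
ee_rot: [-179.8, 0.1, -177.3]
force: [0.3, -8.1, 7.4]
opening: 0.0001
gripper_force: 4.9
```

>>> arm_command([
  [[0,0.1,0],0],
  [[0,0.1,0],0],
  [[0,0.1,0],0],
])

```text
time_s: 6.55
eef_pos: [0.5187, 0.1958, 0.0475]
ee_rot: [-179.8, 0.1, -177.3]
force: [1.2, -8.1, 8.5]
opening: -0.0002
gripper_force: 5.0
```

```bash
python3 - <<'E'
from rig import *
from h import *
s=sense();print(s['eef_pos'],s['force'])
O=np.array([.51747,.21764]);dr=np.array([-.04679,.9989]);n=np.array([-.9989,-.04679])
r=s['eef_pos'][:2]-O;print(r@dr,r@n)
d=snapshot('wrist');np.savez('w5.npz',**d)
v=d['depth'];R,t=d['R'],d['t'];V,U=np.nonzero((v>0)&(np.arange(420)[:,None]<262)&(np.arange(560)[None]>308))
z=v[V,U];X=((np.c_[U,V,np.ones(len(U))]@np.linalg.inv(d['K']).T)*z[:,None]-t)@R
k=(abs(X[:,2]-.06)<.0025);P=np.c_[(X[k,:2]-O)@dr,(X[k,:2]-O)@n]*1000
k=(abs(P[:,1])<54);P=P[k];print(len(P),P.min(0),P.max(0))
# annulus centre: equidistant from mean radius 43
from scipy.optimize import least_squares
f=least_squares(lambda c:np.hypot(*(P-c).T)-43,[45,0],loss='soft_l1');print(f.x)
E
```

```text
[0.51869394 0.19584068 0.04754574] [ 1.19628785 -8.08586989  8.53816949]
-0.021832611401951706 -0.00020260721348824793
7762 [-5.86309767 18.64604923] [82.45301823 53.99672517]
[41.89442015  7.96134763]
```

>>> arm_command([
  [[0,0.1,0],0],
  [[0,0.1,0],0],
  [[0,0.1,0],0],
  [[0,0.1,0],0],
  [[0,0.1,0],0],
])

```text
time_s: 7.02
eef_pos: [0.5184, 0.2007, 0.0475]
ee_rot: [-179.8, 0.1, -177.3]
force: [0.4, -7.9, 8.1]
opening: -0.0001
gripper_force: 5.0
```

>>> arm_command([
  [[0,0.1,0],0],
  [[0,0.05,0],0],
])

```text
time_s: 7.18
eef_pos: [0.5183, 0.2023, 0.0475]
ee_rot: [-179.8, 0.1, -177.3]
force: [1.8, -8.7, 8.5]
opening: 0.0
gripper_force: 4.9
```

>>> arm_command([
  [[0,0.05,0],0],
  [[0,0.05,0],0],
])

```text
time_s: 7.35
eef_pos: [0.5183, 0.2032, 0.0476]
ee_rot: [-179.8, 0.1, -177.3]
force: [0.6, -7.5, 8.3]
opening: 0.0001
gripper_force: 5.0
```

>>> arm_command([
  [[0,0.05,0],0],
  [[0,0.05,0],0],
])

```text
time_s: 7.52
eef_pos: [0.5183, 0.2038, 0.0476]
ee_rot: [-179.8, 0.1, -177.3]
force: [0.4, -9.9, 9.6]
opening: 0.0
gripper_force: 6.2
```

>>> arm_command([
  [[0,0.05,0],0],
  [[0,0.05,0],0],
])

```text
time_s: 7.68
eef_pos: [0.5183, 0.2039, 0.0475]
ee_rot: [-179.7, 0.0, -177.3]
force: [1.5, -13.7, 10.7]
opening: -0.0001
gripper_force: 7.2
```

The force rises while the TCP stands still, so the ring is against the stop. I back off a little, then lift.

>>> arm_command([
  [[0,-0.2,0],0],
  [[0,-0.2,0],0],
  [[0,-0.2,0],0],
  [[0,0,-0.4],0],
  [[0,0,-0.4],0],
])

```text
time_s: 8.1
eef_pos: [0.5183, 0.2033, 0.0557]
ee_rot: [179.9, 0.1, -177.1]
force: [0.4, 2.1, 4.5]
opening: 0.0001
gripper_force: 2.4
```

>>> arm_command([
  [[0,0,-0.5],0],
  [[0,0,-0.8],0],
  [[0,-0.5,-1.5],0],
  [[0,-1,-2],0],
  [[0,-2,-3],0],
])

```text
time_s: 8.52
eef_pos: [0.5172, 0.1687, 0.1319]
ee_rot: [-180.0, -0.3, -176.9]
force: [0.8, -0.2, -0.6]
opening: -0.0003
gripper_force: 0.0
```

>>> arm_command([
  [[2,-2,-3],0],
  [[2,-2,-3],0],
  [[2,-2,-3],0],
  [[0,0,0],0],
  [[0,0,0],0],
])

```text
time_s: 8.93
eef_pos: [0.4621, 0.103, 0.2248]
ee_rot: [-180.0, 0.2, -177.3]
force: [0.6, -0.4, 0.2]
opening: 0.0002
gripper_force: 0.0
```

```bash
python3 - <<'E'
from rig import *
from h import *
s=sense();print(s['time_s'],s['eef_pos'],s['force'])
d=snapshot('wrist');np.savez('w6.npz',**d);cv2.imwrite('pics/w6.png',d['pixels'][:,:,::-1])
E
```

```text
8.9333 [0.46205351 0.10304885 0.22475283] [ 0.64005741 -0.37665533  0.16728866]
```

View pics/w6.png

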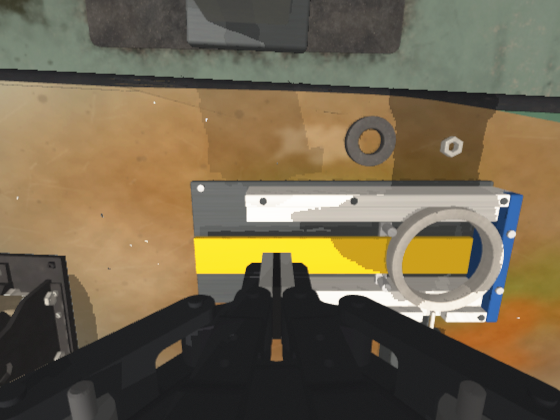

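The ring sits against the blue stop (u 387–503, v 206–311), and the pins stand behind it at about (388, 231) and (381, 281). One numeric check before handing in.

```bash
python3 - <<'E'
from h import *
d=dict(np.load('w6.npz'))
O=np.array([.51747,.21764]);dr=np.array([-.04679,.9989]);n=np.array([-.9989,-.04679])
v=d['depth'];R,t=d['R'],d['t'];V,U=np.nonzero(v>0)
X=((np.c_[U,V,np.ones(len(U))]@np.linalg.inv(d['K']).T)*v[V,U][:,None]-t)@R
P=np.c_[(X[:,:2]-O)@dr,(X[:,:2]-O)@n,X[:,2]]*1000
k=(P[:,2]>57.5)&(P[:,2]<64)&(abs(P[:,1])<57)&(P[:,0]>-20)&(P[:,0]<115)
c,r=cv2.minEnclosingCircle(P[k,:2].astype(np.float32));print('ring',c,r,np.median(P[k,2]),P[k,2].std())
k=(P[:,0]>-100)&(P[:,0]<-60)&(abs(P[:,1]+0)<15);k&=P[:,2]<45;print('bar z',np.median(P[k,2]))
for s in(-30,30):
    k=(np.hypot(P[:,0],P[:,1]-s)<4);print('pin z',np.median(P[k,2]))
E
```

```text
ring (60.79145812988281, -1.5683138370513916) 62.48933792114258 61.221269050341064 1.1066358008675208
bar z 39.79597799348158
pin z 49.08906203545986
pin z 49.59916736830138
```

```bash
python3 -c "
from rig import *
print(hand_in())"
```

```text
the job is handed in; nothing more can be done
None
```

I pushed the ring over the pressed-down pins and against the blue end stop. The bar is back up with its pins standing behind the ring, the hand is clear, and the job is handed in at about 9 s; no verdict came back, and the ring's final x of about 52 mm is worked out from where the finger stopped because the last depth fit of the ring was unusable.

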